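# Roll a row of finger tiles home in their carrier with a brayer

## Robot

A 6-joint arm with a two-finger parallel gripper is mounted at the origin on a cart in front of the work surface, level with it; the furniture and walls round the work are solid. World frame = base frame: x ahead of the robot, y to its left, z up, the work surface at z = 0. Lengths are in mm, angles in rad, forces in N, time in s.
With the tool pointing down it reaches from about 275 to 1000 mm from the base axis. Payload 8.4 kg.
Tool frame: the origin (TCP) lies at the very end of the fingers, on their centre line; the grasp point (between the pads) lies 19 mm behind it; z points along the fingers, y is the line along which they close (so a half turn about z gives the same grasp; the last joint's range is limited). The gripper opens to 85 mm and grips with 20 to 120 N. Pads are 22 mm wide; open, the fingers measure 114 mm over their backs; the gripper's body (76 mm by 85 mm) begins 54 mm behind the grasp point. The pads swing forward as they close: fully open they stand 13 mm farther back than shut.
Start: joints at [1.118, 0.353, 1.633, -0, 1.155, -0.002], TCP at [272.302, 562.565, 198.681] pointing down, gripper open.
Joint ranges: [-2.63, 2.63], [-0.92, 2.1], [0.06, 2.66], [-1.3, 4.44], [0, 2.69], [-3.02, 3.02]. Speed limits (rad/s): [2.22, 2.22, 2.79, 3.14, 3.14, 3.14].

## Interface

Orientations are given as [roll, pitch, yaw] about the fixed x, y, z axes, in that order (R = Rz(yaw) Ry(pitch) Rx(roll)).
In Python, from rig import sensors, grab_frame, camera_params, order gives the robot as it stands. The module is installed in compiled form; this text tells all that it offers.
- The arm moves only by the tool move_arm, never from a script. Its argument "motion" is a list of rows, each a list of 7 numbers: the turn, a rotation vector about the tool's x, y, z in shares of 180 degrees (1.0 is 180 degrees), then the shift along the tool's x, y, z in shares of 0.6 m (1.0 is 0.6 m), then the finger opening in m, from 0 to 0.0854. A call has 1 to 8 rows; each row is the pose to reach, as a shift and turn from the pose commanded when the call began, along the tool's axes at that moment; what a row does not reach only later rows make up. A row lasts 1/8 s, in which the tool goes at most 62.5 mm and 10.7 degrees, less where a joint would pass 70% of its speed; a pose out of reach is approached as far as the arm can. A call with a gripper value outside its range is refused whole. The fingers move at their own pace and stop on an object; "grip_force" is the grip in N (left out, the last holds). Time passes only in rows, so rows that repeat a pose let the fingers close. It gives the time, the measured TCP pose, the force, the opening and the grip force at its end, in the units of the state.
- sensors.sense(): the state, without advancing time (a new reading comes with each control period).
- grab_frame(name): name is "side" or "top"; returns (picture, depth): 480x640x3 uint8, red, green, blue; 480x640 float32, mm along the optical axis (not along the pixel's ray), 0 where there is no reading.
- camera_params(name): a dict with "camera_matrix" (3x3 intrinsics, pixels), "world_from_camera" (4x4, takes a point from camera to world coordinates). Camera axes: x right, y down, z forward; pixel columns grow to the right and rows downward; lengths in mm; the calibration is good to about 2 mm. A picture is of the moment at which its call begins. camera_params takes no time and is no camera call.
- order.sign_off(): hands the job in; it is judged then, once.
The state is a dict: "clock": time; "qpos": joint angles; "qvel": joint speeds; "joint_efforts": joint torques, N m; "eef_pos": TCP position; "tcp_rot": TCP orientation; "contact_force": force on the tool from outside, world axes, zero at the start; "wrist_torque": the same for the moment, N m; "opening": opening from 0.0 (shut) to 1.0 (fully open); "grasp_force": force on a finger pad.
Only numpy, scipy, OpenCV 4.12 (cv2) and the standard library are available. Lean on these libraries where they do the work, as an engineer would, in place of code of your own. Each camera call takes 0.05 s, during which the arm holds its last target. There are 200 camera calls.

## Task

The eight glazed finger tiles of the sample panel still stand proud of their carrier tray. Take the brayer from its wooden cradle and roll it along the row with firm, steady pressure until every tile is fully home, flush with the tray's rim, pressing on the tiles with the roller only and never so hard (over 25 N) that the glaze chips; then park the brayer upright in its cradle again. Leave the jar, the tape and the palette tile near it alone.

Things in the scene. Friction and masses are not known exactly. Their poses are not given: they have to be found in the camera images.
- stand: Grey levelling stand, base board 140 (x) x 262 (y) x 10 mm, fixed; origin at the centre of its underside, z up. Over it on four levelling screws an aluminium tray, 102 (x) x 210 (y) mm, with eight glazed finger tiles in a row along y, all centred on x = 0. A tile is 84 mm along x, 22.5 mm along y, 8 mm thick; centres every 24 mm, tile 1 at y = -84 mm, tile 8 at y = +84 mm
- row_start (a point): Over the middle of tile 1, at the mean height of the tray's rim (31 mm above the table). The levelling screws are set differently each time: the true rim lies up to 5 mm higher or lower and slopes up to 0.03 rad along the row (up to 7.5 mm off in all at its ends), which no reading tells: feel for it. The tray does not give under the roller
- row_end (a point): Over the middle of tile 8, at the same mean rim height, 168 mm along the stand's +y from row_start. The tiles start 4 to 5 mm proud of the true rim. A brayer whose x axis matches the stand's (or is half a turn round) rolls straight along the row
- tile1 (a joint): Finger tile 1 (y = -84 mm on the stand): how far it is pushed down into the tray, m. 0.005 is home, flush with the rim; it starts at 0 to 0.0012. Two stiff push-fit studs hold it: they slide from about 9 N on, about 2 mm/s faster for each newton more, and do not spring back. The glaze chips above 25 N
- tile2 (a joint): Finger tile 2 (y = -60 mm on the stand): how far it is pushed down into the tray, m. 0.005 is home, flush with the rim; it starts at 0 to 0.0012. Two stiff push-fit studs hold it: they slide from about 9 N on, about 2 mm/s faster for each newton more, and do not spring back. The glaze chips above 25 N
- tile3 (a joint): Finger tile 3 (y = -36 mm on the stand): how far it is pushed down into the tray, m. 0.005 is home, flush with the rim; it starts at 0 to 0.0012. Two stiff push-fit studs hold it: they slide from about 9 N on, about 2 mm/s faster for each newton more, and do not spring back. The glaze chips above 25 N
- tile4 (a joint): Finger tile 4 (y = -12 mm on the stand): how far it is pushed down into the tray, m. 0.005 is home, flush with the rim; it starts at 0 to 0.0012. Two stiff push-fit studs hold it: they slide from about 9 N on, about 2 mm/s faster for each newton more, and do not spring back. The glaze chips above 25 N
- tile5 (a joint): Finger tile 5 (y = +12 mm on the stand): how far it is pushed down into the tray, m. 0.005 is home, flush with the rim; it starts at 0 to 0.0012. Two stiff push-fit studs hold it: they slide from about 9 N on, about 2 mm/s faster for each newton more, and do not spring back. The glaze chips above 25 N
- tile6 (a joint): Finger tile 6 (y = +36 mm on the stand): how far it is pushed down into the tray, m. 0.005 is home, flush with the rim; it starts at 0 to 0.0012. Two stiff push-fit studs hold it: they slide from about 9 N on, about 2 mm/s faster for each newton more, and do not spring back. The glaze chips above 25 N
- tile7 (a joint): Finger tile 7 (y = +60 mm on the stand): how far it is pushed down into the tray, m. 0.005 is home, flush with the rim; it starts at 0 to 0.0012. Two stiff push-fit studs hold it: they slide from about 9 N on, about 2 mm/s faster for each newton more, and do not spring back. The glaze chips above 25 N
- tile8 (a joint): Finger tile 8 (y = +84 mm on the stand): how far it is pushed down into the tray, m. 0.005 is home, flush with the rim; it starts at 0 to 0.0012. Two stiff push-fit studs hold it: they slide from about 9 N on, about 2 mm/s faster for each newton more, and do not spring back. The glaze chips above 25 N
- brayer: Brayer: brown rubber roller in a steel yoke under an upright wooden grip, 0.3 to 0.55 kg. Origin under the middle of the roller, level with its underside; z up; axle along x, rolls along y. Roller 48 mm diameter, 60 mm long. Yoke 74 (x) x 16 (y) mm, legs end at z = 16 mm, crossbar's top at z = 64 mm. Grip 40 (x) x 28 (y) mm, z = 70 to 122 mm, flat faces to +y and -y to pinch
- roller (a joint): Angle through which the brayer's roller has turned in its yoke, rad, 0 at the start; it spins freely either way
- cradle: Fixed wooden cradle of the brayer, base 112 (x) x 66 (y) x 8 mm, two slotted cheeks 55 mm high at x = +-39 mm; origin at the centre of its underside. The yoke's legs drop from above into slots 19 mm wide along y, 27 mm deep, with flared mouths; parked, the brayer's axes match the cradle's and its origin is 12 mm above the cradle's, the roller hanging free of the wood
- glaze_jar: Bystander: blue glaze jar, 59 mm diameter, 111 mm high, origin at the centre of its underside
- tape_roll: Bystander: roll of masking tape lying flat, 100 mm across, 25 mm high, origin at the centre of its underside
- palette_tile: Bystander: white tile with dabs of colour, 80 x 106 x 6 mm, origin at the centre of its underside
There are look-alikes about, which are no part of the job. What is shaped like the brayer but orange or yellow is not meant.

How it is judged (in metres and radians):
On the way, in this order (a step that is already met when the one before it is completed fails the run):
1. the brayer is lifted out of its cradle in the gripper (height (world z) of brayer above 0.045 m and contact force between the fingers and brayer above 2 N), for 0.2 s.
2. the roller rolls along the tiles under pressure (turned by more than 2.5 rad either way, pressing with over 4 N) ((value of joint roller above 2.5 rad or value of joint roller below -2.5 rad) and contact force between brayer and stand above 4 N), for 0.1 s.
3. all eight tiles are home (value of joint each of tile1, tile2, tile3, tile4, tile5, tile6, tile7, tile8 above 0.0035 m), for 0.2 s.
At the end, for the whole second after the job is handed in: All eight tiles are within 1.5 mm of home; the brayer stands released and at rest in its cradle: origin within 7 mm of the cradle's axis and less than 16 mm above its underside, axle within 0.15 rad of the cradle's x axis, upright within 0.2 rad (all of step 3 and z of brayer in the frame of cradle below 0.016 m and horizontal distance between brayer and cradle below 0.007 m and angle between the x axis of brayer and the x axis of cradle, either way round below 0.15 rad and angle between brayer's own z axis and vertical below 0.2 rad and linear speed of brayer below 0.01 m/s); the robot touches nothing.
It fails at once if the brayer presses on the panel with more than 26 N (the glaze chips) (contact force between brayer and stand above 26 N).
It fails at once if the gripper or arm itself presses on the panel (contact force between any of the fingers, the arm and stand above 1 N).
It fails at once if the blue glaze jar is moved by more than 20 mm (distance of glaze_jar from where it was at the start of the episode above 0.02 m).
It fails at once if the roll of masking tape is moved by more than 20 mm (distance of tape_roll from where it was at the start of the episode above 0.02 m).
It fails at once if the painted palette tile is moved by more than 20 mm (distance of palette_tile from where it was at the start of the episode above 0.02 m).
It also fails if it takes over 66 s, if anything falls off the work surface, if the arm or the gripper's body presses on something with over 40 N, if the wrist force passes 120 N, or if a joint passes its speed limit or range.

## Working session

There is one attempt and no reset: what is moved stays moved. The work goes in short steps, Python scripts to look and compute and a tool call to move; the robot and the scene stay as the last step left them, time stands still between calls to the robot, and variables do not carry over. Pictures are saved under pics/ and viewed, at most 10 in all, crops included, and the job is handed in when it is done.

Besides the shell and the picture viewer there is one more tool, called after "Request:" by a JSON object that holds its "method" and its "body". move_arm: Moves the arm, as the interface text tells. Its arguments: {"type":"object","properties":{"motion":{"type":"array","items":{"type":"array","items":{"type":"number"}}},"grip_force":{"type":"number"}},"required":["motion"]}

```bash
mkdir -p pics
python3 - <<'E'
from rig import sensors, grab_frame, camera_params
import cv2,numpy as np
print(sensors.sense())
for n in("side","top"):
    p,d=grab_frame(n); cv2.imwrite(f"pics/{n}0.png",p[:,:,::-1]); np.savez(f"{n}0.npz",p=p,d=d)
    c=camera_params(n); print(n,c)
E
```

```text
{'clock': 0.0, 'qpos': array([ 1.11758619e+00,  3.53684194e-01,  1.63412669e+00,  2.14196527e-05,
        1.15522097e+00, -2.38587202e-03]), 'qvel': array([ 1.32455314e-03,  1.08137121e-05, -1.13406486e-03, -5.36875743e-04,
       -8.20098183e-04,  4.69599107e-04]), 'joint_efforts': array([-1.78270202e-03, -6.05251551e+01, -3.42074847e+01, -8.98556254e-05,
        9.31883493e-03,  4.70479335e-06]), 'eef_pos': array([272.07143431, 562.08741225, 197.94239858]), 'tcp_rot': array([-3.14015350e+00, -2.30177290e-05,  2.69075971e+00]), 'contact_force': array([ 0.98394758, -0.88838842, -0.28218258]), 'wrist_torque': array([0.02231247, 0.02097412, 0.04633753]), 'grasp_force': 0.0, 'opening': 1.000913433860633}
side {'camera_matrix': array([[595.62186794,   0.        , 317.75409475],
       [  0.        , 595.62186794, 235.22151129],
       [  0.        ,   0.        ,   1.        ]]), 'world_from_camera': array([[ 9.99442367e-01,  5.27592760e-03, -3.29714892e-02,
         6.35359108e+02],
       [ 3.17110108e-02, -4.59231367e-01,  8.87750507e-01,
        -1.06173372e+03],
       [-1.04578347e-02, -8.88301028e-01, -4.59142590e-01,
         6.19669980e+02],
       [ 0.00000000e+00,  0.00000000e+00,  0.00000000e+00,
         1.00000000e+00]])}
top {'camera_matrix': array([[552.74240239,   0.        , 328.95972505],
       [  0.        , 552.74240239, 235.61028353],
       [  0.        ,   0.        ,   1.        ]]), 'world_from_camera': array([[ 2.88194850e-02, -9.81122713e-01,  1.91226721e-01,
         3.18793132e+02],
       [-9.99369780e-01, -3.22473774e-02, -1.48374243e-02,
         6.28159291e+01],
       [ 2.07238943e-02, -1.90678600e-01, -9.81433743e-01,
         1.40849000e+03],
       [ 0.00000000e+00,  0.00000000e+00,  0.00000000e+00,
         1.00000000e+00]])}
```

View pics/top0.png

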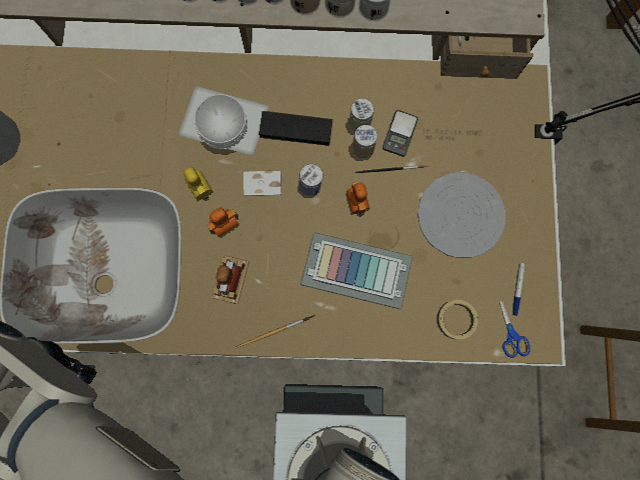

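View pics/side0.png

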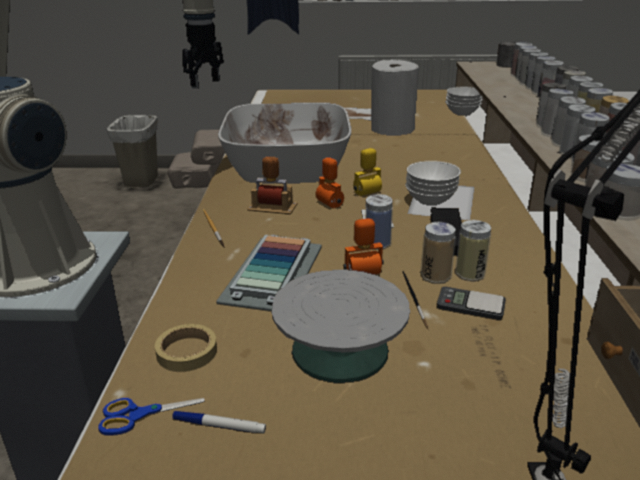

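The top view shows four brayer-like shapes: brown in a wooden cradle (231,278), orange (222,221), orange (358,197) and yellow (197,183). Only the one at (231,278) has a brown roller and a cradle, so it fits. The stand is at (357,270). I'll confirm with one crop and take measurements.

```bash
cat > h.py <<'E'
import numpy as np, cv2
from rig import grab_frame, camera_params, sensors
def cloud(n,d):
    c=camera_params(n);K=c["camera_matrix"];T=c["world_from_camera"]
    v,u=np.mgrid[0:480,0:640]
    P=np.stack([(u-K[0,2])/K[0,0]*d,(v-K[1,2])/K[1,1]*d,d],-1)
    return P@T[:3,:3].T+T[:3,3]
def rect(pts):
    (c,s,a)=cv2.minAreaRect(pts.astype(np.float32)); return np.round(c,1),np.round(s,1),round(a,2)
E
python3 - <<'E'
from h import *
z=np.load("top0.npz");p,d=z["p"],z["d"];W=cloud("top",d)
a=cv2.resize(p[245:312,195:265],None,fx=6,fy=6,interpolation=2)
b=cv2.resize(p[225:315,290:420],None,fx=3,fy=3,interpolation=2)
o=np.zeros((402,420+390+0,3),np.uint8)[:, :800]; o[:402,:420]=a;o[:270,420:800]=b[:,:380]
cv2.imwrite("pics/crop1.png",o[:,:,::-1])
def m(r0,r1,c0,c1,lo,hi,name):
    w=W[r0:r1,c0:c1].reshape(-1,3);q=w[(w[:,2]>lo)&(w[:,2]<hi)]
    print(name,len(q),rect(q[:,:2]),q.mean(0).round(1),q[:,2].min().round(1),q[:,2].max().round(1))
print("table",np.median(W[300:320,270:295,2]))
m(225,315,290,420,5,18,"standbase"); m(225,315,290,420,5,60,"stand all");m(225,315,290,420,22,60,"tray")
m(245,312,195,265,4,200,"cradle all");m(245,312,195,265,4,16,"cradle base");m(245,312,195,265,45,70,"cheeks");m(245,312,195,265,120,150,"grip top");m(245,312,195,265,68,82,"crossbar")
z=np.load("side0.npz");p,d=z["p"],z["d"];W=cloud("side",d)
m(150,215,240,305,122,150,"side grip top");m(150,215,240,305,4,150,"side all");m(150,215,240,305,84,150,"side grip")
m(230,310,215,330,22,60,"side tray")
E
```

```text
table 2.3910153587819423
standbase 3059 (array([507.6, -27.8]), array([229.9, 334.8]), 1.9) [502.9 -28.7   8.8] 5.0 17.9
stand all 6508 (array([507.6, -27.8]), array([229.9, 334.8]), 1.9) [503.5 -28.4  20.5] 5.0 45.5
tray 3255 (array([505.1, -28.5]), array([237.7, 102.9]), 77.69) [504.7 -26.3  31.6] 22.0 45.5
cradle all 2119 (array([475.2, 291.4]), array([168.8, 179. ]), 1.87) [470.5 286.9  31.9] 4.0 137.6
cradle base 1309 (array([475.2, 291.4]), array([168.8, 179. ]), 1.87) [472.1 288.3   6.4] 4.0 15.1
cheeks 335 (array([471.7, 289.8]), array([53.2, 90.9]), 78.41) [469.2 284.2  53.9] 45.0 69.1
grip top 189 (array([471.4, 289.2]), array([28.7, 39.1]), 79.75) [470.6 288.1 130.7] 120.1 137.6
crossbar 92 (array([471. , 287.5]), array([20. , 73.7]), 77.8) [467.5 289.7  75.3] 68.9 80.8
side grip top 90 (array([473.1, 281. ]), array([37.6, 27.3]), 12.67) [472.3 281.1 127.5] 122.1 133.9
side all 3188 (array([457. , 353.2]), array([219.8, 182.1]), 89.49) [469.5 344.6  59.7] 4.0 133.9
side grip 939 (array([462.6, 337.7]), array([142.1, 169.4]), 88.86) [468.5 352.8 104.1] 84.0 133.9
side tray 2812 (array([506.3, -27.4]), array([227.5, 103. ]), 77.64) [504.6 -44.3  29.5] 22.0 36.9
```

View pics/crop1.png

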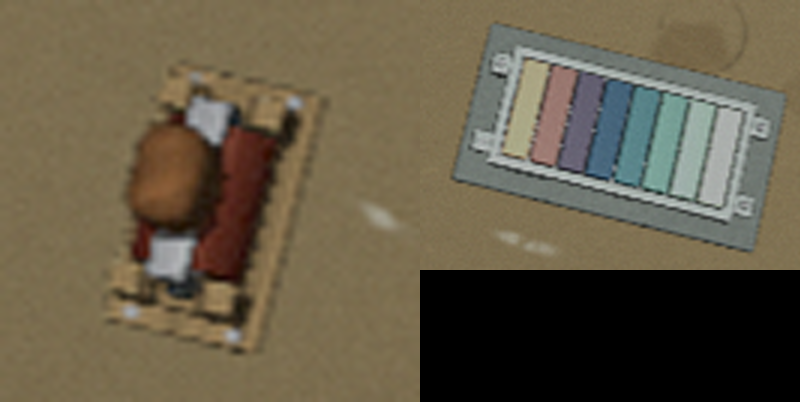

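The crop confirms it: the brown brayer at (231,278) is the one meant. It sits in the wooden cradle with a brown grip and a rubber roller. The tray row at right runs parallel to the brayer's rolling direction. I'll check the tile slope in the depth image while moving over the brayer.

The manual's scale: shifts go in shares of 0.6 m and turns go in shares of 180 degrees. Converting my numbers, -0.298 m / 0.6 = -0.4967, -0.25 m / 0.6 = -0.4167, -0.238 rad / 3.1416 = -0.0758.

Request:
{"method": "move_arm", "body": {"motion": [[0,0,-0.0127,-0.0833,-0.045,0,0.0854],[0,0,-0.0255,-0.1667,-0.09,0,0.0854],[0,0,-0.0382,-0.25,-0.135,0,0.0854],[0,0,-0.0509,-0.3333,-0.18,0,0.0854],[0,0,-0.0637,-0.4167,-0.225,0,0.0854],[0,0,-0.0758,-0.4967,-0.2667,0,0.0854],[0,0,-0.0758,-0.4967,-0.2667,0.05,0.0854],[0,0,-0.0758,-0.4967,-0.2667,0.075,0.0854]], "grip_force": 60}}

```text
clock: 1.1
eef_pos: [470.3, 287.6, 152.2]
tcp_rot: [-3.14, -0.002, 2.927]
contact_force: [-0.9, 0.4, 0.2]
opening: 1.003
grasp_force: 0.0
```

Run:
```python
from h import *
z=np.load("top0.npz");W=cloud("top",z["d"])
c=np.array([505.5,-28]);ex=np.array([.977,-.213]);ey=np.array([.213,.977])
w=W.reshape(-1,3);X=(w[:,:2]-c)@ex;Y=(w[:,:2]-c)@ey
m=(abs(X)<38)&(abs(Y)<93)&(abs(w[:,2]-34)<12)
print("tiles",np.polyfit(Y[m],w[m,2],1),m.sum())
t=(abs(X)<250)&(abs(Y)<200)&((abs(X)>80)|(abs(Y)>145))&(abs(w[:,2])<9)
A=np.c_[X[t],Y[t],np.ones(t.sum())];print("table",np.linalg.lstsq(A,w[t,2],rcond=None)[0])
b=(abs(X)<66)&(abs(X)>57)&(abs(Y)<125); print("base",np.polyfit(Y[b],w[b,2],1))
print(sensors.sense())
p,d=grab_frame("side");cv2.imwrite("pics/s1.png",cv2.resize(p[130:240,210:340],None,fx=5,fy=5)[:,:,::-1])
```

```text
tiles [2.44528127e-02 3.28602477e+01] 2124
table [4.85028668e-05 4.47375164e-04 2.14933842e+00]
base [4.40671891e-04 9.60732006e+00]
{'clock': 1.1, 'qpos': array([ 5.46161298e-01,  2.91344593e-01,  1.83571299e+00,  8.75475817e-05,
        1.01671001e+00, -8.10479548e-01]), 'qvel': array([ 0.02730494,  0.13369656,  0.096937  ,  0.00103349, -0.23879039,
        0.00191114]), 'joint_efforts': array([-1.15444422e+00, -5.40931892e+01, -3.16238523e+01, -7.52207288e-02,
        1.58919347e-01, -4.88449261e-02]), 'eef_pos': array([470.26574277, 287.63247262, 152.18232968]), 'tcp_rot': array([-3.14014766e+00, -1.62723885e-03,  2.92738985e+00]), 'contact_force': array([-0.89154427,  0.41937671,  0.18573765]), 'wrist_torque': array([0.04081847, 0.03227538, 0.00079741]), 'grasp_force': 0.0, 'opening': 1.0028149051371094}
```

View pics/s1.png

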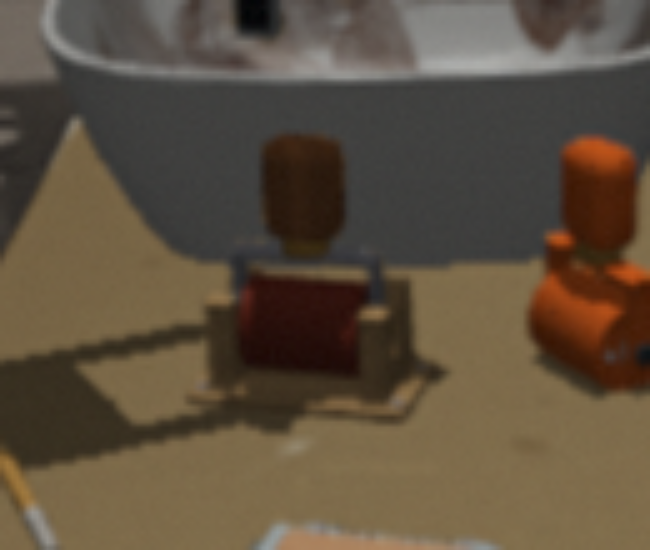

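The brayer stands in its cradle (crop 303,190). The black fingertip at crop (255,20) is above and left of the grip. I'll project the expected points to check alignment. The depth slope of the row, about 0.024 rising toward +y, looks usable.

Run:
```python
from h import *
for n in("side","top"):
    c=camera_params(n);T=np.linalg.inv(c["world_from_camera"])
    for P in([471,288,134],[461,246,165],[461,246,152],[479,329,165],[471,288,82]):
        q=c["camera_matrix"]@(T[:3,:3]@P+T[:3,3]);uv=q[:2]/q[2]
        print(n,P,uv.round(1), ((uv-[210,130])*5).round() if n=="side" else "")
```

```text
side [471, 288, 134] [269.2 156.2] [296. 131.]
side [461, 246, 165] [262.3 149.7] [262.  98.]
side [461, 246, 152] [262.6 155. ] [263. 125.]
side [479, 329, 165] [273.6 138.3] [318.  42.]
side [471, 288, 82] [270.2 176.5] [301. 232.]
top [471, 288, 134] [222. 273.] 
top [461, 246, 165] [238.1 276.3] 
top [461, 246, 152] [238.9 277. ] 
top [479, 329, 165] [201.7 267.2] 
top [471, 288, 82] [225.6 275.7]
```

Run:
```python
from h import *
p,d=grab_frame("side");cv2.imwrite("pics/s2.png",cv2.resize(p[60:240,170:370],None,fx=3,fy=3)[:,:,::-1])
print(sensors.sense()['eef_pos'])
```

```text
[469.36392908 288.23377932 151.83923768]
```

View pics/s2.png

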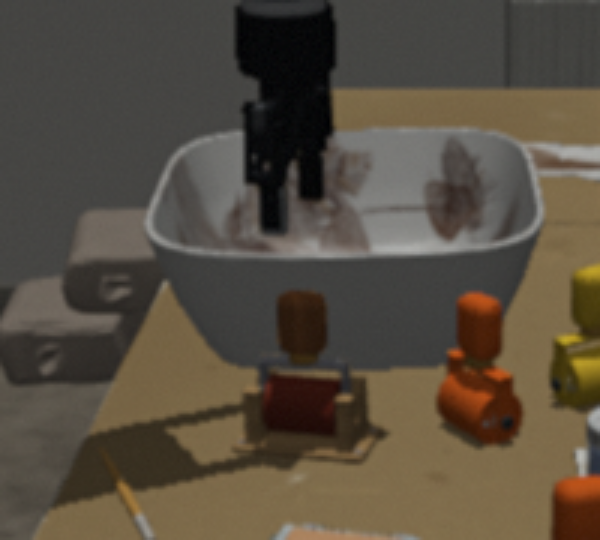

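Run:
```python
from h import *
for n in("side","top"):
    p,d=grab_frame(n);W=cloud(n,d)
    if n=="side":
        for v,u in((133,261),(130,261),(125,261),(123,274),(120,274)): print(W[v,u].round(1),p[v,u])
    else:
        w=W[200:330,150:300].reshape(-1,3);q=w[w[:,2]>100]
        for a in(140,150,160,170,180,200,220,260): 
            k=q[(q[:,2]>a)&(q[:,2]<a+20)];print(a,len(k),k.mean(0).round(1) if len(k) else "", rect(k[:,:2]) if len(k)>5 else "")
        cv2.imwrite("pics/t2.png",cv2.resize(p[200:330,150:300],None,fx=4,fy=4)[:,:,::-1])
```

```text
[461.8 233.6 208.7] [5 4 6]
[462.2 233.4 215.8] [7 7 8]
[463.6 227.9 229. ] [5 6 7]
[481.3 332.9 202.1] [ 8  6 10]
[481.7 331.6 209.9] [8 8 7]
140 0  
150 0  
160 0  
170 0  
180 0  
200 0  
220 0  
260 27 [455.4 226.3 272.9] (array([448.5, 240.5]), array([20.6, 56.5]), 16.66)
```

View pics/t2.png

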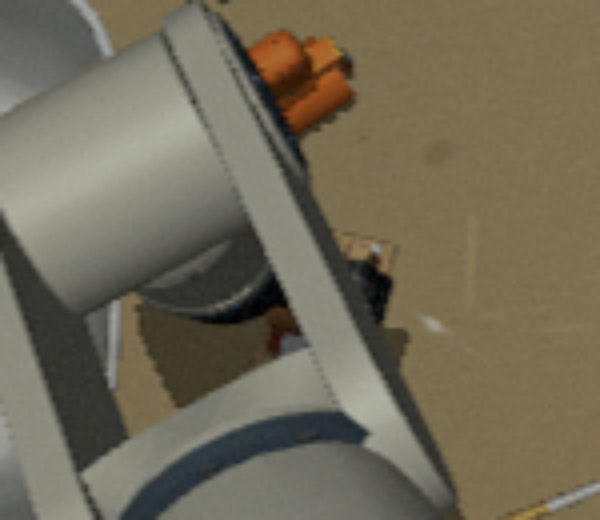

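The fingers are centred in x and y. The side depth puts their open tips near z≈198, where I expected about 165 from the TCP reading. I'll descend to a height that is safe either way, half close without touching, and look again.

To row units: 0.05 m / 0.6 = 0.0833, 0.025 m / 0.6 = 0.0417.

Request:
{"method": "move_arm", "body": {"motion": [[0,0,0,-0.0017,0,0.0417,0.0854],[0,0,0,-0.0017,0,0.0833,0.06],[0,0,0,-0.0017,0,0.0833,0.05],[0,0,0,-0.0017,0,0.0833,0.05],[0,0,0,-0.0017,0,0.0833,0.05]]}}

```text
clock: 1.92
eef_pos: [472.6, 289.2, 105.0]
tcp_rot: [3.14, 0.002, 2.929]
contact_force: [-0.0, 0.3, -0.5]
opening: 0.583
grasp_force: 0.0
```

Run:
```python
from h import *
s=sensors.sense();print(s['eef_pos'],s['opening'],s['contact_force'])
p,d=grab_frame("side");cv2.imwrite("pics/s3.png",cv2.resize(p[100:220,210:330],None,fx=5,fy=5)[:,:,::-1])
W=cloud("side",d)
for v in range(130,176,3): print(v,[W[v,u].round(0).tolist() for u in(263,268,274)],p[v,263])
```

```text
[472.5500338  289.15890533 105.02015029] 0.5829698226716867 [-0.00253919  0.26509556 -0.52156718]
130 [[468.0, 227.0, 218.0], [476.0, 252.0, 210.0], [482.0, 322.0, 188.0]] [10 11 11]
133 [[468.0, 222.0, 212.0], [475.0, 252.0, 203.0], [482.0, 313.0, 183.0]] [ 9 10 11]
136 [[398.0, 752.0, 34.0], [475.0, 255.0, 195.0], [482.0, 316.0, 175.0]] [75 66 59]
139 [[465.0, 240.0, 193.0], [475.0, 253.0, 188.0], [482.0, 312.0, 169.0]] [27 25 22]
142 [[464.0, 239.0, 186.0], [474.0, 253.0, 181.0], [481.0, 315.0, 161.0]] [7 7 8]
145 [[462.0, 252.0, 174.0], [473.0, 261.0, 171.0], [482.0, 308.0, 155.0]] [8 7 9]
148 [[461.0, 256.0, 166.0], [474.0, 253.0, 167.0], [481.0, 310.0, 147.0]] [7 9 9]
151 [[462.0, 253.0, 159.0], [473.0, 254.0, 159.0], [480.0, 318.0, 137.0]] [10 11 12]
154 [[461.0, 255.0, 151.0], [472.0, 257.0, 151.0], [470.0, 398.0, 100.0]] [8 9 8]
157 [[460.0, 257.0, 143.0], [472.0, 256.0, 143.0], [482.0, 291.0, 131.0]] [34 35 36]
160 [[457.0, 281.0, 127.0], [469.0, 281.0, 127.0], [483.0, 281.0, 127.0]] [53 34 20]
163 [[457.0, 278.0, 120.0], [469.0, 277.0, 121.0], [483.0, 279.0, 120.0]] [38 23 14]
166 [[456.0, 279.0, 113.0], [469.0, 276.0, 114.0], [483.0, 274.0, 114.0]] [40 24 16]
169 [[455.0, 282.0, 104.0], [468.0, 275.0, 106.0], [483.0, 274.0, 107.0]] [48 32 21]
172 [[456.0, 275.0, 99.0], [468.0, 274.0, 99.0], [483.0, 273.0, 100.0]] [51 37 24]
175 [[455.0, 277.0, 90.0], [468.0, 271.0, 92.0], [483.0, 270.0, 93.0]] [49 42 37]
```

View pics/s3.png

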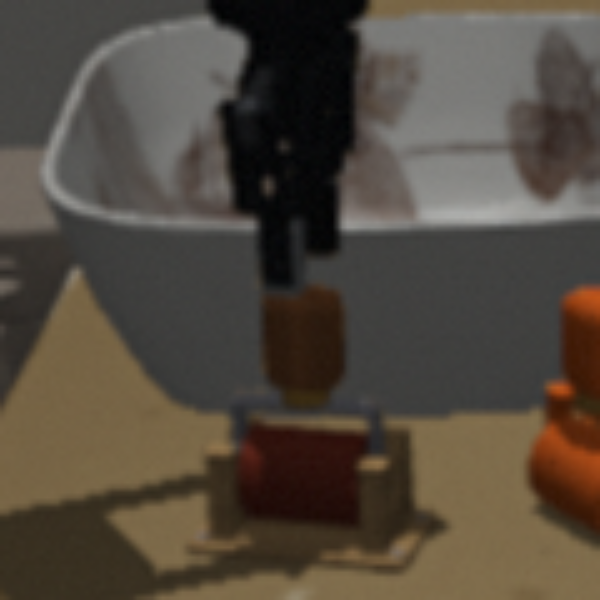

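The near fingertip ends at crop (285,288), level with the grip's top and well above where the TCP reading puts it. Reported TCP z≈68 is collision-free and graspable under either reading, so I'll go there and close.

To row units: 0.037 m / 0.6 = 0.0617, 0.02 m / 0.6 = 0.0333.

Request:
{"method": "move_arm", "body": {"motion": [[0,0,0,0,0,0.0333,0.05],[0,0,0,0,0,0.0617,0.05],[0,0,0,0,0,0.0617,0.03],[0,0,0,0,0,0.0617,0.015],[0,0,0,0,0,0.0617,0.015],[0,0,0,0,0,0.0617,0.015]], "grip_force": 80}}

```text
clock: 2.72
eef_pos: [471.8, 288.5, 66.8]
tcp_rot: [-3.142, 0.0, 2.929]
contact_force: [0.3, 0.2, -4.1]
opening: 0.318
grasp_force: 78.7
```

Run:
```python
from h import *
s=sensors.sense();print(s)
p,d=grab_frame("side");cv2.imwrite("pics/s4.png",cv2.resize(p[100:220,210:330],None,fx=5,fy=5)[:,:,::-1])
```

```text
{'clock': 2.725, 'qpos': array([ 5.46095674e-01,  4.05953677e-01,  1.89669496e+00, -2.43101663e-05,
        8.38950468e-01, -8.11866230e-01]), 'qvel': array([ 0.00053721,  0.00064939, -0.0003088 ,  0.00243067, -0.00159344,
        0.0003039 ]), 'joint_efforts': array([ 2.00530551e-03, -5.87983310e+01, -2.77912420e+01,  2.93327976e-04,
        4.17042334e-03,  2.42664231e-05]), 'eef_pos': array([471.77277776, 288.46539632,  66.79262063]), 'tcp_rot': array([-3.14157509e+00,  7.76215169e-06,  2.92877448e+00]), 'contact_force': array([ 0.26938069,  0.2117075 , -4.10203877]), 'wrist_torque': array([-0.03941647,  0.02356618, -0.04789832]), 'grasp_force': 78.70426297187805, 'opening': 0.318306249362288}
```

View pics/s4.png

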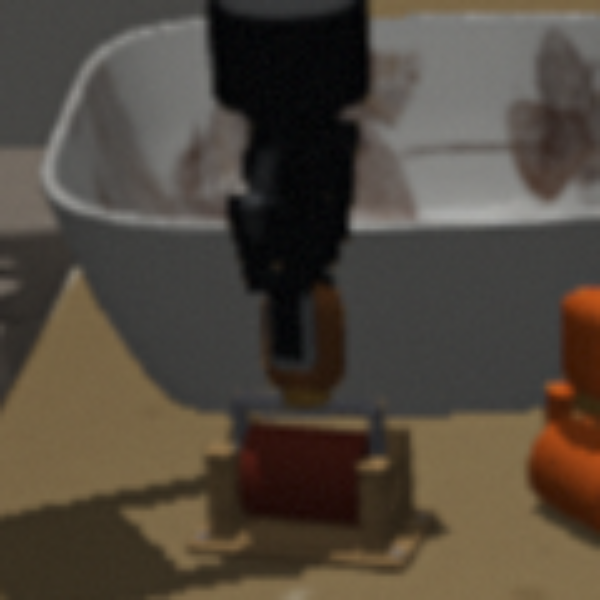

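The fingers hold the grip squarely (crop 300,330) with about 79 N and almost no side load. I'll lift and carry the brayer over the near end of the row, tile 8.

To row units: -0.218 m / 0.6 = -0.3633, -0.07 m / 0.6 = -0.1167.

Request:
{"method": "move_arm", "body": {"motion": [[0,0,0,0,0,-0.0583,0.015],[0,0,0,0,0,-0.1167,0.015],[0,0,0,-0.0333,-0.075,-0.1167,0.015],[0,0,0,-0.0667,-0.15,-0.1167,0.015],[0,0,0,-0.1,-0.225,-0.1167,0.015],[0,0,0,-0.1333,-0.3,-0.1167,0.015],[0,0,0,-0.1667,-0.3633,-0.1,0.015],[0,0,0,-0.1667,-0.3633,-0.07,0.015]]}}

```text
clock: 3.78
eef_pos: [524.9, 51.7, 109.2]
tcp_rot: [3.141, 0.002, 2.926]
contact_force: [-0.2, 0.4, -4.9]
opening: 0.319
grasp_force: 81.1
```

Request:
{"method": "move_arm", "body": {"motion": [[0,0,0,0,0,0,0.015],[0,0,0,0,0,0,0.015]]}}

```text
clock: 4.03
eef_pos: [523.6, 54.7, 109.1]
tcp_rot: [3.141, 0.0, 2.929]
contact_force: [0.4, -0.6, -3.6]
opening: 0.319
grasp_force: 80.7
```

Run:
```python
from h import *
s=sensors.sense();print(s)
p,d=grab_frame("side");cv2.imwrite("pics/s5.png",cv2.resize(p[150:330,190:390],None,fx=3,fy=3)[:,:,::-1])
```

```text
{'clock': 4.025, 'qpos': array([ 1.01181146e-01,  3.09640977e-01,  1.92502738e+00,  9.08764864e-05,
        9.06690831e-01, -1.25734614e+00]), 'qvel': array([ 0.00803218, -0.00863441, -0.00562763, -0.00107283, -0.00235873,
        0.00063244]), 'joint_efforts': array([-5.17023783e-01, -5.30391705e+01, -2.92934382e+01, -2.46455090e-02,
        4.53455513e-02,  1.57105187e-04]), 'eef_pos': array([523.62112053,  54.69683336, 109.13419342]), 'tcp_rot': array([3.14145258e+00, 2.00022674e-04, 2.92926760e+00]), 'contact_force': array([ 0.37589542, -0.6014491 , -3.64542637]), 'wrist_torque': array([-0.04636816,  0.00438706, -0.01009674]), 'grasp_force': 80.7447874546051, 'opening': 0.31931071736517325}
```

View pics/s5.png

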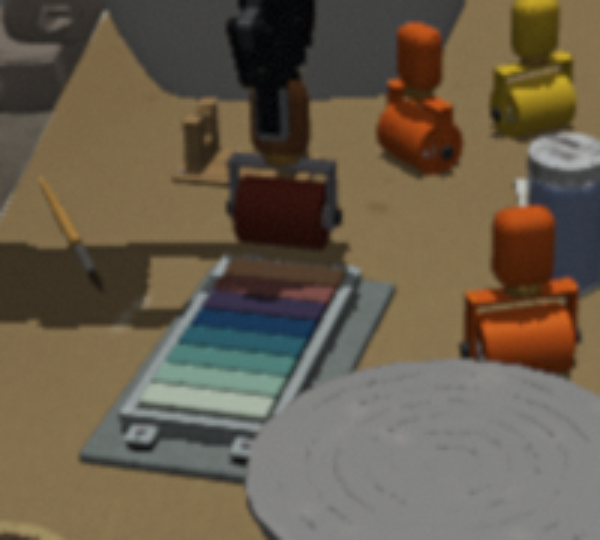

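The brayer hangs square over the first tiles, centred on the row (roller at crop 283,212). Its free weight reads about -4.1 N. I'll feel downward.

To row units: 0.015 m / 0.6 = 0.025, 0.014 m / 0.6 = 0.0233.

Request:
{"method": "move_arm", "body": {"motion": [[0,0,0,0,0,0.01,0.015],[0,0,0,0,0,0.02,0.015],[0,0,0,0,0,0.0233,0.015],[0,0,0,0,0,0.025,0.015]]}}

```text
clock: 4.58
eef_pos: [523.4, 54.3, 93.4]
tcp_rot: [-3.141, -0.0, 2.929]
contact_force: [-0.1, -0.2, -4.7]
opening: 0.321
grasp_force: 80.9
```

To row units: 0.003 m / 0.6 = 0.005, 0.002 m / 0.6 = 0.0033.

Request:
{"method": "move_arm", "body": {"motion": [[0,0,0,0,0,0.0017,0.015],[0,0,0,0,0,0.0033,0.015],[0,0,0,0,0,0.005,0.015]]}}

```text
clock: 4.95
eef_pos: [523.6, 54.3, 90.7]
tcp_rot: [3.142, 0.0, 2.929]
contact_force: [-0.5, 0.5, -4.4]
opening: 0.319
grasp_force: 80.9
```

To row units: 0.002 m / 0.6 = 0.0033, 0.001 m / 0.6 = 0.0017.

Request:
{"method": "move_arm", "body": {"motion": [[0,0,0,0,0,0.0017,0.015],[0,0,0,0,0,0.0033,0.015]]}}

```text
clock: 5.2
eef_pos: [523.9, 54.4, 89.1]
tcp_rot: [3.141, 0.001, 2.929]
contact_force: [-0.9, 1.3, 3.6]
opening: 0.315
grasp_force: 81.8
```

To row units: 0.0005 m / 0.6 = 0.0008.

Request:
{"method": "move_arm", "body": {"motion": [[0,0,0,0,0,0.0008,0.015]]}}

```text
clock: 5.32
eef_pos: [524.0, 54.4, 88.8]
tcp_rot: [3.141, 0.001, 2.929]
contact_force: [-1.2, -0.2, 5.0]
opening: 0.318
grasp_force: 82.1
```

To row units: 0.0005 m / 0.6 = 0.0008.

Request:
{"method": "move_arm", "body": {"motion": [[0,0,0,0,0,0.0008,0.015]]}}

```text
clock: 5.45
eef_pos: [524.0, 54.4, 88.3]
tcp_rot: [3.141, 0.001, 2.929]
contact_force: [-1.6, 0.4, 5.7]
opening: 0.315
grasp_force: 82.2
```

To row units: 0.002 m / 0.6 = 0.0033, 0.001 m / 0.6 = 0.0017.

Request:
{"method": "move_arm", "body": {"motion": [[0,0,0,0,0,0.0017,0.015],[0,0,0,0,0,0.0033,0.015]]}}

```text
clock: 5.7
eef_pos: [524.1, 54.5, 86.5]
tcp_rot: [3.141, 0.001, 2.929]
contact_force: [-1.7, 1.1, 8.6]
opening: 0.315
grasp_force: 82.5
```

To row units: 0.0005 m / 0.6 = 0.0008.

Request:
{"method": "move_arm", "body": {"motion": [[0,0,0,0,0,0.0008,0.015]]}}

```text
clock: 5.82
eef_pos: [524.0, 54.4, 85.9]
tcp_rot: [3.141, 0.001, 2.929]
contact_force: [-2.0, 0.7, 7.0]
opening: 0.321
grasp_force: 82.5
```

To row units: 0.0005 m / 0.6 = 0.0008.

Request:
{"method": "move_arm", "body": {"motion": [[0,0,0,0,0,0.0008,0.015]]}}

```text
clock: 5.95
eef_pos: [524.1, 54.4, 85.4]
tcp_rot: [3.141, 0.001, 2.929]
contact_force: [-1.5, -0.1, 6.2]
opening: 0.314
grasp_force: 82.5
```

To row units: 0.0005 m / 0.6 = 0.0008.

Request:
{"method": "move_arm", "body": {"motion": [[0,0,0,0,0,0.0008,0.015]]}}

```text
clock: 6.08
eef_pos: [524.1, 54.4, 84.8]
tcp_rot: [3.141, 0.001, 2.929]
contact_force: [-0.8, 0.6, 6.0]
opening: 0.316
grasp_force: 82.5
```

To row units: 0.0004 m / 0.6 = 0.0007.

Request:
{"method": "move_arm", "body": {"motion": [[0,0,0,0,0,0.0007,0.015]]}}

```text
clock: 6.2
eef_pos: [524.0, 54.4, 84.4]
tcp_rot: [3.141, 0.001, 2.929]
contact_force: [-1.4, 0.1, 6.5]
opening: 0.318
grasp_force: 82.5
```

To row units: 0.0003 m / 0.6 = 0.0005.

Request:
{"method": "move_arm", "body": {"motion": [[0,0,0,0,0,0.0005,0.015]]}}

```text
clock: 6.32
eef_pos: [524.0, 54.4, 84.1]
tcp_rot: [3.141, 0.001, 2.929]
contact_force: [-1.8, -0.8, 6.8]
opening: 0.312
grasp_force: 82.5
```

To row units: 0.0004 m / 0.6 = 0.0007.

Request:
{"method": "move_arm", "body": {"motion": [[0,0,0,0,0,0.0007,0.015]]}}

```text
clock: 6.45
eef_pos: [524.1, 54.4, 83.7]
tcp_rot: [3.141, 0.001, 2.929]
contact_force: [-1.7, 0.5, 7.4]
opening: 0.316
grasp_force: 82.5
```

To row units: 0.0004 m / 0.6 = 0.0007.

Request:
{"method": "move_arm", "body": {"motion": [[0,0,0,0,0,0.0007,0.015]]}}

```text
clock: 6.58
eef_pos: [524.1, 54.4, 83.5]
tcp_rot: [3.141, 0.001, 2.929]
contact_force: [-1.8, 0.1, 9.0]
opening: 0.319
grasp_force: 82.6
```

To row units: 0.0003 m / 0.6 = 0.0005.

Request:
{"method": "move_arm", "body": {"motion": [[0,0,0,0,0,0.0005,0.015]]}}

```text
clock: 6.7
eef_pos: [524.2, 54.5, 83.3]
tcp_rot: [3.141, 0.001, 2.929]
contact_force: [-1.7, 0.2, 9.9]
opening: 0.319
grasp_force: 82.7
```

Tile 8 is home: the force climbs to about 14 N at reported z≈83.3 and the motion stiffens. I'll ease off slightly and roll slowly toward tile 1, following the slope from the depth image and checking the force as I go.

To row units: -0.0075 m / 0.6 = -0.0125, -0.0003 m / 0.6 = -0.0005.

Request:
{"method": "move_arm", "body": {"motion": [[0,0,0,0,-0.0021,-0.0005,0.015],[0,0,0,0,-0.0042,-0.0005,0.015],[0,0,0,0,-0.0063,-0.0003,0.015],[0,0,0,0,-0.0083,-0.0003,0.015],[0,0,0,0,-0.0104,-0.0003,0.015],[0,0,0,0,-0.0125,-0.0002,0.015]]}}

```text
clock: 7.45
eef_pos: [523.3, 48.5, 83.8]
tcp_rot: [3.138, 0.002, 2.928]
contact_force: [-1.5, 7.6, 9.6]
opening: 0.316
grasp_force: 82.9
```

To row units: -0.005 m / 0.6 = -0.0083, -0.00375 m / 0.6 = -0.0063.

Request:
{"method": "move_arm", "body": {"motion": [[0,0,0,0,-0.0021,0,0.015],[0,0,0,0,-0.0042,0.0002,0.015],[0,0,0,0,-0.0063,0.0002,0.015],[0,0,0,0,-0.0083,0.0002,0.015]]}}

```text
clock: 7.95
eef_pos: [522.0, 42.9, 83.6]
tcp_rot: [3.14, 0.002, 2.928]
contact_force: [-3.0, 3.5, 10.6]
opening: 0.316
grasp_force: 83.2
```

To row units: -0.0075 m / 0.6 = -0.0125, -0.006 m / 0.6 = -0.01.

Request:
{"method": "move_arm", "body": {"motion": [[0,0,0,0,-0.0025,0,0.015],[0,0,0,0,-0.005,0.0002,0.015],[0,0,0,0,-0.0075,0.0002,0.015],[0,0,0,0,-0.01,0.0003,0.015],[0,0,0,0,-0.0125,0.0003,0.015]]}}

```text
clock: 8.57
eef_pos: [520.2, 34.9, 83.4]
tcp_rot: [3.141, 0.002, 2.929]
contact_force: [-2.2, 1.1, 12.6]
opening: 0.317
grasp_force: 83.3
```

To row units: -0.0045 m / 0.6 = -0.0075, -0.003 m / 0.6 = -0.005.

Request:
{"method": "move_arm", "body": {"motion": [[0,0,0,0,-0.0025,0,0.015],[0,0,0,0,-0.005,0.0002,0.015],[0,0,0,0,-0.0075,0.0002,0.015]]}}

```text
clock: 8.95
eef_pos: [519.3, 30.5, 83.4]
tcp_rot: [3.141, 0.002, 2.929]
contact_force: [-2.5, 0.8, 13.1]
opening: 0.316
grasp_force: 83.4
```

To row units: -0.006 m / 0.6 = -0.01, -0.0048 m / 0.6 = -0.008.

Request:
{"method": "move_arm", "body": {"motion": [[0,0,0,0,-0.002,-0.0005,0.015],[0,0,0,0,-0.004,-0.0007,0.015],[0,0,0,0,-0.006,-0.0007,0.015],[0,0,0,0,-0.008,-0.0007,0.015],[0,0,0,0,-0.01,-0.0007,0.015]]}}

```text
clock: 9.57
eef_pos: [518.5, 25.9, 83.9]
tcp_rot: [3.138, 0.002, 2.927]
contact_force: [-0.3, 8.9, 11.9]
opening: 0.323
grasp_force: 83.1
```

To row units: -0.007 m / 0.6 = -0.0117, -0.0056 m / 0.6 = -0.0093.

Request:
{"method": "move_arm", "body": {"motion": [[0,0,0,0,-0.0023,0,0.015],[0,0,0,0,-0.0047,0,0.015],[0,0,0,0,-0.007,0,0.015],[0,0,0,0,-0.0093,0,0.015],[0,0,0,0,-0.0117,0,0.015]]}}

```text
clock: 10.2
eef_pos: [516.7, 18.2, 83.7]
tcp_rot: [3.14, 0.002, 2.928]
contact_force: [-1.9, 3.2, 11.4]
opening: 0.316
grasp_force: 83.3
```

To row units: -0.0105 m / 0.6 = -0.0175, -0.009 m / 0.6 = -0.015.

Request:
{"method": "move_arm", "body": {"motion": [[0,0,0,0,-0.0025,0,0.015],[0,0,0,0,-0.005,0,0.015],[0,0,0,0,-0.0075,0,0.015],[0,0,0,0,-0.01,0,0.015],[0,0,0,0,-0.0125,0,0.015],[0,0,0,0,-0.015,0,0.015],[0,0,0,0,-0.0175,0,0.015]]}}

```text
clock: 11.08
eef_pos: [514.3, 7.4, 83.6]
tcp_rot: [3.141, 0.002, 2.929]
contact_force: [-1.5, 0.0, 11.6]
opening: 0.319
grasp_force: 83.3
```

Run:
```python
from rig import sensors
s=sensors.sense();print(s['eef_pos'],s['contact_force'],s['wrist_torque'],s['clock'])
```

```text
[514.30303851   7.42793496  83.61938753] [-1.53808929  0.04279469 11.63638746] [ 0.1642413   0.54490585 -0.05342968] 11.075
```

To row units: -0.006 m / 0.6 = -0.01, -0.0048 m / 0.6 = -0.008.

Request:
{"method": "move_arm", "body": {"motion": [[0,0,0,0,-0.002,0,0.015],[0,0,0,0,-0.004,0,0.015],[0,0,0,0,-0.006,0,0.015],[0,0,0,0,-0.008,0,0.015],[0,0,0,0,-0.01,0,0.015]]}}

```text
clock: 11.7
eef_pos: [513.4, 2.4, 83.8]
tcp_rot: [3.139, 0.002, 2.928]
contact_force: [-1.1, 7.5, 11.6]
opening: 0.31
grasp_force: 83.1
```

To row units: -0.007 m / 0.6 = -0.0117, -0.0056 m / 0.6 = -0.0093.

Request:
{"method": "move_arm", "body": {"motion": [[0,0,0,0,-0.0023,0,0.015],[0,0,0,0,-0.0047,0,0.015],[0,0,0,0,-0.007,0,0.015],[0,0,0,0,-0.0093,0,0.015],[0,0,0,0,-0.0117,0,0.015]]}}

```text
clock: 12.32
eef_pos: [511.8, -4.8, 83.7]
tcp_rot: [3.14, 0.002, 2.928]
contact_force: [-1.3, 2.4, 11.5]
opening: 0.317
grasp_force: 83.2
```

To row units: -0.0105 m / 0.6 = -0.0175, -0.009 m / 0.6 = -0.015.

Request:
{"method": "move_arm", "body": {"motion": [[0,0,0,0,-0.0025,0,0.015],[0,0,0,0,-0.005,0,0.015],[0,0,0,0,-0.0075,0,0.015],[0,0,0,0,-0.01,0,0.015],[0,0,0,0,-0.0125,0,0.015],[0,0,0,0,-0.015,0,0.015],[0,0,0,0,-0.0175,0,0.015]]}}

```text
clock: 13.2
eef_pos: [509.4, -15.6, 83.5]
tcp_rot: [3.141, 0.002, 2.929]
contact_force: [-1.4, -0.8, 9.2]
opening: 0.316
grasp_force: 83.0
```

To row units: -0.006 m / 0.6 = -0.01, -0.0048 m / 0.6 = -0.008.

Request:
{"method": "move_arm", "body": {"motion": [[0,0,0,0,-0.002,0,0.015],[0,0,0,0,-0.004,0,0.015],[0,0,0,0,-0.006,0,0.015],[0,0,0,0,-0.008,0.0002,0.015],[0,0,0,0,-0.01,0.0003,0.015]]}}

```text
clock: 13.82
eef_pos: [508.5, -20.5, 83.5]
tcp_rot: [3.139, 0.002, 2.928]
contact_force: [-2.0, 7.0, 10.9]
opening: 0.322
grasp_force: 83.0
```

To row units: -0.007 m / 0.6 = -0.0117, -0.0056 m / 0.6 = -0.0093.

Request:
{"method": "move_arm", "body": {"motion": [[0,0,0,0,-0.0023,0,0.015],[0,0,0,0,-0.0047,0,0.015],[0,0,0,0,-0.007,0,0.015],[0,0,0,0,-0.0093,0,0.015],[0,0,0,0,-0.0117,0,0.015]]}}

```text
clock: 14.45
eef_pos: [506.9, -27.8, 83.3]
tcp_rot: [3.14, 0.002, 2.928]
contact_force: [-1.1, 3.2, 7.7]
opening: 0.318
grasp_force: 82.9
```

To row units: -0.0105 m / 0.6 = -0.0175, -0.009 m / 0.6 = -0.015.

Request:
{"method": "move_arm", "body": {"motion": [[0,0,0,0,-0.0025,0,0.015],[0,0,0,0,-0.005,0,0.015],[0,0,0,0,-0.0075,0,0.015],[0,0,0,0,-0.01,0,0.015],[0,0,0,0,-0.0125,0,0.015],[0,0,0,0,-0.015,0,0.015],[0,0,0,0,-0.0175,0,0.015]]}}

```text
clock: 15.32
eef_pos: [504.4, -38.7, 82.9]
tcp_rot: [3.141, 0.002, 2.929]
contact_force: [-0.5, -0.0, 5.1]
opening: 0.317
grasp_force: 82.4
```

To row units: 0.0004 m / 0.6 = 0.0007.

Request:
{"method": "move_arm", "body": {"motion": [[0,0,0,0,0,0.0007,0.015],[0,0,0,0,0,0.0007,0.015]]}}

```text
clock: 15.58
eef_pos: [504.5, -38.8, 82.9]
tcp_rot: [3.142, 0.002, 2.929]
contact_force: [-0.7, -0.5, 9.1]
opening: 0.313
grasp_force: 83.1
```

To row units: 0.0003 m / 0.6 = 0.0005.

Request:
{"method": "move_arm", "body": {"motion": [[0,0,0,0,0,0.0005,0.015],[0,0,0,0,0,0.0005,0.015]]}}

```text
clock: 15.82
eef_pos: [504.6, -38.8, 82.8]
tcp_rot: [3.142, 0.002, 2.929]
contact_force: [-2.5, 0.3, 12.6]
opening: 0.317
grasp_force: 83.5
```

To row units: -0.006 m / 0.6 = -0.01, -0.0048 m / 0.6 = -0.008.

Request:
{"method": "move_arm", "body": {"motion": [[0,0,0,0,-0.002,-0.0003,0.015],[0,0,0,0,-0.004,-0.0005,0.015],[0,0,0,0,-0.006,-0.0005,0.015],[0,0,0,0,-0.008,-0.0005,0.015],[0,0,0,0,-0.01,-0.0003,0.015]]}}

```text
clock: 16.45
eef_pos: [503.5, -43.9, 82.7]
tcp_rot: [3.14, 0.002, 2.928]
contact_force: [0.1, 6.4, 8.4]
opening: 0.318
grasp_force: 82.6
```

Request:
{"method": "move_arm", "body": {"motion": [[0,0,0,0,-0.0023,0,0.015],[0,0,0,0,-0.0047,0,0.015],[0,0,0,0,-0.007,0,0.015],[0,0,0,0,-0.0093,0.0002,0.015],[0,0,0,0,-0.0117,0.0003,0.015]]}}

```text
clock: 17.08
eef_pos: [502.0, -50.7, 82.5]
tcp_rot: [3.14, 0.002, 2.928]
contact_force: [-0.4, 3.7, 8.4]
opening: 0.319
grasp_force: 82.8
```

To row units: -0.0105 m / 0.6 = -0.0175, -0.009 m / 0.6 = -0.015.

Request:
{"method": "move_arm", "body": {"motion": [[0,0,0,0,-0.0025,0,0.015],[0,0,0,0,-0.005,0,0.015],[0,0,0,0,-0.0075,0.0002,0.015],[0,0,0,0,-0.01,0.0002,0.015],[0,0,0,0,-0.0125,0.0003,0.015],[0,0,0,0,-0.015,0.0003,0.015],[0,0,0,0,-0.0175,0.0003,0.015]]}}

```text
clock: 17.95
eef_pos: [499.6, -61.8, 82.2]
tcp_rot: [3.142, 0.002, 2.929]
contact_force: [1.0, 0.4, 6.5]
opening: 0.316
grasp_force: 82.5
```

To row units: 0.0004 m / 0.6 = 0.0007.

Request:
{"method": "move_arm", "body": {"motion": [[0,0,0,0,0,0.0007,0.015],[0,0,0,0,0,0.0007,0.015]]}}

```text
clock: 18.2
eef_pos: [499.7, -61.9, 82.0]
tcp_rot: [-3.142, 0.002, 2.929]
contact_force: [-1.1, -0.5, 8.7]
opening: 0.314
grasp_force: 83.1
```

To row units: 0.0003 m / 0.6 = 0.0005.

Request:
{"method": "move_arm", "body": {"motion": [[0,0,0,0,0,0.0005,0.015],[0,0,0,0,0,0.0005,0.015]]}}

```text
clock: 18.45
eef_pos: [499.7, -61.9, 81.9]
tcp_rot: [-3.142, 0.002, 2.929]
contact_force: [-1.5, 0.2, 11.7]
opening: 0.319
grasp_force: 83.5
```

To row units: -0.006 m / 0.6 = -0.01, -0.0048 m / 0.6 = -0.008.

Request:
{"method": "move_arm", "body": {"motion": [[0,0,0,0,-0.002,-0.0003,0.015],[0,0,0,0,-0.004,-0.0005,0.015],[0,0,0,0,-0.006,-0.0003,0.015],[0,0,0,0,-0.008,-0.0002,0.015],[0,0,0,0,-0.01,0,0.015]]}}

```text
clock: 19.08
eef_pos: [498.6, -67.2, 81.7]
tcp_rot: [3.14, 0.003, 2.928]
contact_force: [0.5, 4.8, 8.3]
opening: 0.317
grasp_force: 82.7
```

To row units: -0.007 m / 0.6 = -0.0117, -0.0056 m / 0.6 = -0.0093.

Request:
{"method": "move_arm", "body": {"motion": [[0,0,0,0,-0.0023,0,0.015],[0,0,0,0,-0.0047,0,0.015],[0,0,0,0,-0.007,0.0002,0.015],[0,0,0,0,-0.0093,0.0003,0.015],[0,0,0,0,-0.0117,0.0005,0.015]]}}

```text
clock: 19.7
eef_pos: [497.1, -73.7, 81.4]
tcp_rot: [3.14, 0.003, 2.928]
contact_force: [0.0, 3.7, 9.2]
opening: 0.321
grasp_force: 82.9
```

To row units: -0.0105 m / 0.6 = -0.0175, -0.003 m / 0.6 = -0.005.

Request:
{"method": "move_arm", "body": {"motion": [[0,0,0,0,-0.0025,0,0.015],[0,0,0,0,-0.005,0.0002,0.015],[0,0,0,0,-0.0075,0.0003,0.015],[0,0,0,0,-0.01,0.0005,0.015],[0,0,0,0,-0.0125,0.0005,0.015],[0,0,0,0,-0.015,0.0007,0.015],[0,0,0,0,-0.0175,0.0008,0.015]]}}

```text
clock: 20.58
eef_pos: [494.8, -84.8, 80.9]
tcp_rot: [-3.142, 0.003, 2.929]
contact_force: [0.1, 0.3, 8.2]
opening: 0.319
grasp_force: 82.9
```

To row units: 0.0002 m / 0.6 = 0.0003.

Request:
{"method": "move_arm", "body": {"motion": [[0,0,0,0,0,0.0003,0.015],[0,0,0,0,0,0.0003,0.015]]}}

```text
clock: 20.82
eef_pos: [494.8, -85.0, 80.8]
tcp_rot: [-3.141, 0.003, 2.929]
contact_force: [-1.1, -1.1, 10.6]
opening: 0.319
grasp_force: 83.1
```

To row units: -0.006 m / 0.6 = -0.01, -0.0048 m / 0.6 = -0.008.

Request:
{"method": "move_arm", "body": {"motion": [[0,0,0,0,-0.002,-0.0003,0.015],[0,0,0,0,-0.004,-0.0003,0.015],[0,0,0,0,-0.006,-0.0002,0.015],[0,0,0,0,-0.008,0,0.015],[0,0,0,0,-0.01,0.0002,0.015]]}}

```text
clock: 21.45
eef_pos: [493.6, -90.6, 80.5]
tcp_rot: [3.142, 0.003, 2.929]
contact_force: [-0.3, 2.2, 8.0]
opening: 0.318
grasp_force: 82.6
```

To row units: -0.007 m / 0.6 = -0.0117, -0.0056 m / 0.6 = -0.0093.

Request:
{"method": "move_arm", "body": {"motion": [[0,0,0,0,-0.0023,0,0.015],[0,0,0,0,-0.0047,0,0.015],[0,0,0,0,-0.007,0.0002,0.015],[0,0,0,0,-0.0093,0.0003,0.015],[0,0,0,0,-0.0117,0.0005,0.015]]}}

```text
clock: 22.08
eef_pos: [492.2, -96.7, 80.2]
tcp_rot: [3.14, 0.003, 2.928]
contact_force: [0.3, 5.0, 7.9]
opening: 0.318
grasp_force: 82.8
```

Request:
{"method": "move_arm", "body": {"motion": [[0,0,0,0,-0.0025,0,0.015],[0,0,0,0,-0.005,0.0002,0.015],[0,0,0,0,-0.0075,0.0003,0.015],[0,0,0,0,-0.01,0.0003,0.015],[0,0,0,0,-0.0125,0.0005,0.015],[0,0,0,0,-0.015,0.0005,0.015],[0,0,0,0,-0.0175,0.0007,0.015]]}}

```text
clock: 22.95
eef_pos: [489.8, -107.9, 79.7]
tcp_rot: [-3.141, 0.003, 2.929]
contact_force: [0.0, -0.2, 5.8]
opening: 0.316
grasp_force: 82.6
```

To row units: 0.0003 m / 0.6 = 0.0005.

Request:
{"method": "move_arm", "body": {"motion": [[0,0,0,0,0,0.0005,0.015],[0,0,0,0,0,0.0005,0.015],[0,0,0,0,0,0.0005,0.015]]}}

```text
clock: 23.32
eef_pos: [489.9, -108.0, 79.5]
tcp_rot: [-3.141, 0.003, 2.929]
contact_force: [0.3, -0.5, 6.8]
opening: 0.32
grasp_force: 82.8
```

To row units: 0.0003 m / 0.6 = 0.0005.

Request:
{"method": "move_arm", "body": {"motion": [[0,0,0,0,0,0.0005,0.015],[0,0,0,0,0,0.0005,0.015],[0,0,0,0,0,0.0005,0.015]]}}

```text
clock: 23.7
eef_pos: [490.0, -108.0, 79.4]
tcp_rot: [-3.141, 0.003, 2.929]
contact_force: [-0.6, -0.4, 8.2]
opening: 0.315
grasp_force: 83.0
```

To row units: 0.0003 m / 0.6 = 0.0005.

Request:
{"method": "move_arm", "body": {"motion": [[0,0,0,0,0,0.0005,0.015],[0,0,0,0,0,0.0005,0.015],[0,0,0,0,0,0.0005,0.015]]}}

```text
clock: 24.08
eef_pos: [490.0, -108.0, 79.2]
tcp_rot: [-3.141, 0.003, 2.929]
contact_force: [-1.3, -1.0, 9.9]
opening: 0.32
grasp_force: 83.1
```

The two ends sit 4.1 mm apart, which matches the depth slope of 0.0247. The middle tiles read up to 2 mm above that line. The roller was probably sharing its load with the next proud tile, so they aren't fully home. I'll roll back along the true line.

To row units: 0.01 m / 0.6 = 0.0167, 0.00875 m / 0.6 = 0.0146.

Request:
{"method": "move_arm", "body": {"motion": [[0,0,0,0,0.0021,-0.0003,0.015],[0,0,0,0,0.0042,-0.0005,0.015],[0,0,0,0,0.0063,-0.0005,0.015],[0,0,0,0,0.0083,-0.0005,0.015],[0,0,0,0,0.0104,-0.0007,0.015],[0,0,0,0,0.0125,-0.0007,0.015],[0,0,0,0,0.0146,-0.0007,0.015],[0,0,0,0,0.0167,-0.0008,0.015]]}}

```text
clock: 25.08
eef_pos: [492.1, -98.2, 79.7]
tcp_rot: [-3.141, 0.003, 2.929]
contact_force: [-1.6, -1.1, 12.4]
opening: 0.313
grasp_force: 83.3
```

To row units: 0.01 m / 0.6 = 0.0167, 0.00875 m / 0.6 = 0.0146.

Request:
{"method": "move_arm", "body": {"motion": [[0,0,0,0,0.0021,0,0.015],[0,0,0,0,0.0042,-0.0002,0.015],[0,0,0,0,0.0063,-0.0002,0.015],[0,0,0,0,0.0083,-0.0002,0.015],[0,0,0,0,0.0104,-0.0003,0.015],[0,0,0,0,0.0125,-0.0003,0.015],[0,0,0,0,0.0146,-0.0003,0.015],[0,0,0,0,0.0167,-0.0004,0.015]]}}

```text
clock: 26.08
eef_pos: [494.2, -88.4, 80.2]
tcp_rot: [-3.141, 0.003, 2.929]
contact_force: [-1.3, -1.0, 14.9]
opening: 0.317
grasp_force: 83.6
```

To row units: 0.005 m / 0.6 = 0.0083, 0.00375 m / 0.6 = 0.0063.

Request:
{"method": "move_arm", "body": {"motion": [[0,0,0,0,0.0021,0,0.015],[0,0,0,0,0.0042,-0.0002,0.015],[0,0,0,0,0.0063,-0.0002,0.015],[0,0,0,0,0.0083,-0.0002,0.015]]}}

```text
clock: 26.58
eef_pos: [495.4, -83.5, 80.4]
tcp_rot: [-3.141, 0.003, 2.929]
contact_force: [-2.4, -1.0, 16.1]
opening: 0.318
grasp_force: 83.8
```

The force is 20 N at tile 2 without sliding. I'll check how far each tile has actually sunk by differencing depth against the starting frames.

```bash
cat > chk.py <<'E'
from h import *
c=np.array([505.5,-28]);ex=np.array([.977,-.213]);ey=np.array([.213,.977])
for n in("side","top"):
    d0=np.load(n+"0.npz")["d"];p,d=grab_frame(n);W0=cloud(n,d0);W1=cloud(n,d)
    X=(W0[...,:2]-c)@ex;Y=(W0[...,:2]-c)@ey
    T=camera_params(n)["world_from_camera"][:3,2]
    dz=(d-d0)*T[2]   # along-axis depth change
    # surface moved vertically: ray depth change/(n.ray) -> approx using ray direction z
    K=camera_params(n)["camera_matrix"];R=camera_params(n)["world_from_camera"][:3,:3]
    v,u=np.mgrid[0:480,0:640];ray=np.stack([(u-K[0,2])/K[0,0],(v-K[1,2])/K[1,1],np.ones_like(d)],-1)@R.T
    dz=(d-d0)*ray[...,2]
    h=abs(W0[...,2]-32)<14
    print(n,"base",[round(float(np.median(dz[(abs(X)<66)&(abs(X)>57)&(abs(Y-y)<40)])),2) for y in(-84,0,84)])
    for i in range(8):
        y=-84+24*i;m=(abs(X)<38)&(abs(Y-y)<8)&h&(abs(d-d0)<25)
        s=dz[m];print(i+1,m.sum(),np.round([np.median(s),s.mean()],2) if len(s)>8 else "")
E
python3 chk.py
```

```text
side base [0.16, 0.07, 0.5]
1 174 [-4.89 -4.91]
2 104 [8.53 6.51]
3 9 [-3.45  0.71]
4 20 [-5.24 -5.24]
5 45 [-4.4 -4.3]
6 46 [-5.03 -5.15]
7 93 [-4.32 -4.28]
8 98 [-4.63 -4.63]
top base [601.06, 2.59, -0.58]
1 23 [-4.25 -3.43]
2 0 
3 0 
4 114 [-4.27 -4.75]
5 195 [-3.69 -3.79]
6 190 [-4.14 -4.3 ]
7 187 [-4.35 -4.28]
8 190 [-4.55 -4.83]
```

Depth differences show the tiles have sunk about 4 to 5 mm, so they are home. Tiles 2 and 3 are hidden by the brayer. I'll lift and check those.

To row units: 0.31 m / 0.6 = 0.5167, 0.005 m / 0.6 = 0.0083.

Request:
{"method": "move_arm", "body": {"motion": [[0,0,0,0,0,-0.0333,0.015],[0,0,0,0.0083,0.0333,-0.0833,0.015],[0,0,0,0.0333,0.1167,-0.1,0.015],[0,0,0,0.0583,0.2,-0.1,0.015],[0,0,0,0.0833,0.2833,-0.1,0.015],[0,0,0,0.1083,0.3667,-0.1,0.015],[0,0,0,0.1333,0.45,-0.1,0.015],[0,0,0,0.15,0.5167,-0.1,0.015]]}}

```text
clock: 27.68
eef_pos: [470.5, 240.8, 138.3]
tcp_rot: [-3.141, -0.0, 2.93]
contact_force: [0.5, -0.2, -4.8]
opening: 0.321
grasp_force: 81.0
```

Request:
{"method": "move_arm", "body": {"motion": [[0,0,0,0,0,0,0.015],[0,0,0,0,0,0,0.015]]}}

```text
clock: 27.92
eef_pos: [470.7, 238.4, 138.2]
tcp_rot: [-3.14, -0.001, 2.93]
contact_force: [-0.1, 0.6, -4.4]
opening: 0.316
grasp_force: 81.6
```

```bash
python3 chk.py
python3 - <<'E'
from h import *
s=sensors.sense();print(s['eef_pos'],s['tcp_rot'],s['contact_force'],s['wrist_torque'],s['clock'])
p,d=grab_frame("side");np.savez("s6.npz",p=p,d=d);cv2.imwrite("pics/s6.png",cv2.resize(p[100:220,210:330],None,fx=5,fy=5)[:,:,::-1])
E
```

```text
side base [-0.08, -0.16, -0.47]
1 173 [-4.74 -4.92]
2 160 [-5.13 -5.12]
3 148 [-4.83 -4.84]
4 140 [-4.71 -4.85]
5 139 [-4.25 -4.38]
6 134 [-4.9 -4.9]
7 120 [-4.32 -4.4 ]
8 114 [-4.73 -4.55]
top base [-0.31, -0.06, -0.12]
1 188 [-4.59 -4.47]
2 190 [-5.04 -5.37]
3 191 [-4.6  -4.97]
4 188 [-5.22 -4.85]
5 192 [-3.81 -3.93]
6 189 [-4.95 -4.72]
7 187 [-4.22 -4.34]
8 190 [-4.91 -4.92]
[471.02746428 237.88071215 138.41945462] [-3.14073106e+00 -6.48896194e-04  2.92802113e+00] [ 0.39376209  0.72811763 -5.13487998] [-0.04321831 -0.0252028   0.0119485 ] 28.025
```

View pics/s6.png

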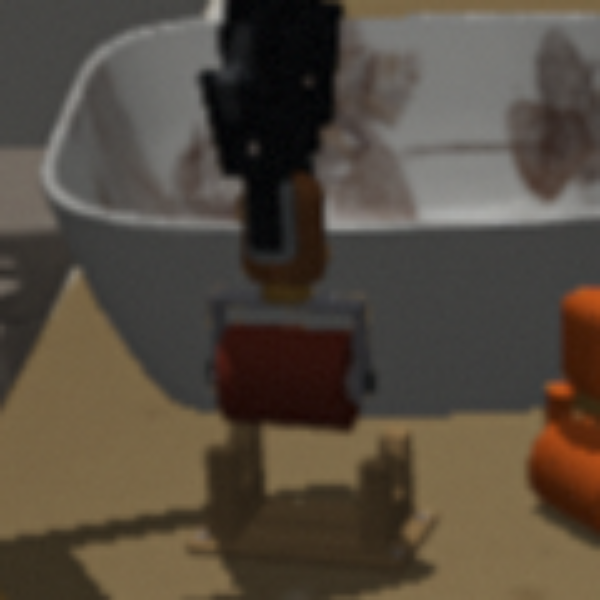

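All eight tiles sank 3.9 to 5.2 mm while the base didn't change, so all are home. In the picture the brayer hangs upright in the same grip as before, with its crossbar level from crop (210,297) to (365,302), next to the empty cradle. I'll take it to the original spot.

To row units: 0.0485 m / 0.6 = 0.0808, 0.01 m / 0.6 = 0.0167.

Request:
{"method": "move_arm", "body": {"motion": [[0,0,0,0.0083,0.0417,0,0.015],[0,0,0,0.0167,0.0808,0,0.015],[0,0,0,0.0167,0.0808,0.0167,0.015],[0,0,0,0.0167,0.0808,0.0333,0.015],[0,0,0,0.0167,0.0808,0.05,0.015],[0,0,0,0.0167,0.0808,0.0583,0.015],[0,0,0,0.0167,0.0808,0.0583,0.015]]}}

```text
clock: 28.95
eef_pos: [471.6, 288.1, 103.3]
tcp_rot: [-3.141, -0.001, 2.928]
contact_force: [-0.0, -0.3, -4.9]
opening: 0.318
grasp_force: 81.8
```

To row units: 0.015 m / 0.6 = 0.025, 0.01 m / 0.6 = 0.0167.

Request:
{"method": "move_arm", "body": {"motion": [[0,0,0,0,0,0.0083,0.015],[0,0,0,0,0,0.0167,0.015],[0,0,0,0,0,0.025,0.015]]}}

```text
clock: 29.32
eef_pos: [471.8, 288.5, 88.5]
tcp_rot: [3.142, 0.0, 2.929]
contact_force: [0.3, 0.8, -5.0]
opening: 0.316
grasp_force: 81.9
```

Clean entry. Continuing down.

To row units: 0.019 m / 0.6 = 0.0317, 0.015 m / 0.6 = 0.025.

Request:
{"method": "move_arm", "body": {"motion": [[0,0,0,0,0,0.0083,0.015],[0,0,0,0,0,0.0167,0.015],[0,0,0,0,0,0.025,0.015],[0,0,0,0,0,0.0317,0.015]]}}

```text
clock: 29.82
eef_pos: [471.8, 288.5, 69.4]
tcp_rot: [-3.141, -0.0, 2.929]
contact_force: [0.3, 0.5, -5.0]
opening: 0.318
grasp_force: 81.9
```

Request:
{"method": "move_arm", "body": {"motion": [[0,0,0,0,0,0.0017,0.015],[0,0,0,0,0,0.0033,0.015],[0,0,0,0,0,0.0042,0.015],[0,0,0,0,0,0.0042,0.015]]}}

```text
clock: 30.32
eef_pos: [471.9, 288.5, 67.4]
tcp_rot: [3.141, 0.0, 2.929]
contact_force: [1.0, -1.1, -4.9]
opening: 0.322
grasp_force: 81.9
```

To row units: 0.002 m / 0.6 = 0.0033, 0.0015 m / 0.6 = 0.0025.

Request:
{"method": "move_arm", "body": {"motion": [[0,0,0,0,0,0.0008,0.015],[0,0,0,0,0,0.0017,0.015],[0,0,0,0,0,0.0025,0.015],[0,0,0,0,0,0.0033,0.015]]}}

```text
clock: 30.82
eef_pos: [472.0, 288.6, 66.2]
tcp_rot: [3.141, 0.0, 2.929]
contact_force: [-4.2, -1.7, 12.0]
opening: 0.317
grasp_force: 84.1
```

To row units: 0.001 m / 0.6 = 0.0017, 0.0005 m / 0.6 = 0.0008.

Request:
{"method": "move_arm", "body": {"motion": [[0,0,0,0,0,0.0008,0.015],[0,0,0,0,0,0.0017,0.015]]}}

```text
clock: 31.08
eef_pos: [472.1, 288.7, 66.1]
tcp_rot: [3.141, 0.001, 2.929]
contact_force: [-7.8, -3.3, 22.5]
opening: 0.319
grasp_force: 85.5
```

Seated. I'll back off the preload, open, check that nothing drags, and retreat.

To row units: -0.0015 m / 0.6 = -0.0025.

Request:
{"method": "move_arm", "body": {"motion": [[0,0,0,0,0,-0.0025,0.015],[0,0,0,0,0,-0.0025,0.03],[0,0,0,0,0,-0.0025,0.045],[0,0,0,0,0,-0.0025,0.055],[0,0,0,0,0,-0.0025,0.055]]}}

```text
clock: 31.7
eef_pos: [471.9, 288.5, 65.7]
tcp_rot: [3.142, 0.0, 2.929]
contact_force: [-0.4, -0.2, -0.4]
opening: 0.644
grasp_force: 0.0
```

Request:
{"method": "move_arm", "body": {"motion": [[0,0,0,0,0,-0.0333,0.055],[0,0,0,0,0,-0.0833,0.055],[0,0,0,0,0,-0.1667,0.055],[0,0,0,0,0,-0.2333,0.055],[0,0,0,0.0667,0.05,-0.25,0.055],[0,0,0,0.1333,0.1,-0.25,0.055],[0,0,0,0.2,0.15,-0.25,0.055],[0,0,0,0.2667,0.2,-0.25,0.055]]}}

```text
clock: 32.7
eef_pos: [339.7, 440.7, 215.9]
tcp_rot: [3.141, 0.0, 2.929]
contact_force: [0.7, 0.8, -0.1]
opening: 0.646
grasp_force: 0.0
```

Run:
```python
from h import *
s=sensors.sense();print(s['eef_pos'],s['contact_force'],s['opening'],s['clock'])
for n in("side","top"):
    p,d=grab_frame(n)
    z=np.load(n+"0.npz");b=(slice(150,215),slice(240,305)) if n=="side" else (slice(250,310),slice(210,255))
    df=np.abs(p[b].astype(int)-z["p"][b]).max(-1);print(n,"changed px",(df>40).sum(),df.mean(),"depth chg>6",(abs(d[b]-z["d"][b])>6).sum())
    w=cloud(n,d)[b].reshape(-1,3)
    for nm,lo,hi in(("grip",120,150),("bar",68,82)):
        q=w[(w[:,2]>lo)&(w[:,2]<hi)&(abs(w[:,0]-471)<60)&(abs(w[:,1]-288)<40)];print(nm,len(q),q.mean(0).round(1),rect(q[:,:2]))
```

```text
[339.66948287 440.67067501 215.90134634] [ 0.67180463  0.8185606  -0.08285796] 0.6464476936348421 32.7
side changed px 38 2.805680473372781 depth chg>6 965
grip 105 [473.  280.7 126.6] (array([473.5, 281.5]), array([39.2, 28.1]), 10.76)
bar 128 [473.2 283.   73.2] (array([472.1, 284.9]), array([25.4, 73.8]), 82.45)
top changed px 11 4.247037037037037 depth chg>6 440
grip 192 [471.1 288.1 130.4] (array([472.3, 289.2]), array([28.6, 39.9]), 76.1)
bar 91 [468.5 289.4  75.4] (array([471.9, 288.9]), array([16.2, 73.4]), 77.54)
```

The brayer is back within about 1 mm of its starting pose and seated upright, and the arm is clear.

```bash
python3 -c "
from rig import order; print(order.sign_off())"
```

```text
the job is handed in; nothing more can be done
None
```

The job is handed in: depth images show all eight tiles sank 3.9 to 5.2 mm, consistent with home, the highest contact force I read was about 20 N, and the brayer stands released in its cradle within about 1 mm of where it started; the sign-off gave no verdict.

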